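# Offer the valve ball up to the keg valve

## Task

Hold the mallet and knock the sprung pin on top of the keg valve fully down with it, then stand the mallet back on the counter on its striking face and let go of it. Then lift the dish by its upright ear and, keeping it level with the loose steel ball in its middle, turn it a quarter turn so that its pouring lip points straight into the valve's feed chute, with the lip just above the chute's open end. Finish holding it there, level and still, clear of the valve, with the ball resting in the middle; leave everything else where it stands.

Things in the scene. Friction and masses are not known exactly. Their poses are not given: they have to be found in the camera images.
- mallet_grip (a point): Grip spot on the mallet's wooden handle (flat-sided, 20 mm wide along y, 22 mm high, level, 115 mm long), half-way up it, 48 mm from the head's middle and 34 mm above the striking face. x points to the head, z up; the handle ends 92 mm along -x. Pinch its 20 mm width.
- mallet_face (a point): Middle of the mallet's striking face, the underside of its head; it starts standing on it on the counter, stably by itself. Rubber head 50 mm along the handle (x) x 44 mm x 60 mm tall; the whole mallet weighs 0.3 kg (varies), centre of mass about 6 mm from the head's middle towards the handle.
- pin_top (a point): Centre of the flat round top (26 mm across) of the sprung steel pin that stands upright on the middle of the keg valve, 103 mm above the counter when up. It goes straight down.
- pin (a joint): How far the pin is pressed down, m: 0 up, 0.010 fully down on its stop. A spring returns it; it needs about 3 N to start and 8 N at the bottom.
- chute_mouth (a point): Middle of the open end of the keg valve's feed chute, an aluminium trough 40 mm wide, at the top of its walls, 64 mm above the counter. x points level along the chute to the valve (pin axis 90 mm along +x), z up. The fixed valve: steel cylinder 68 mm across, 80 mm tall, pin on top, on a 100 mm square base plate. Nothing of the chute is over 65 mm high.
- dish_middle (a point): Middle of the shallow black dish, on its inner surface, 6 mm above its underside. Dish (0.17 kg, varies) 122 mm across, rim 24 mm tall, inside a shallow cone rising 8 degrees. x points to its pouring lip, y to its upright ear, z up. It starts on the counter, lip about a quarter turn anticlockwise (from above) of the chute's x.
- dish_lip (a point): Tip of the dish's pouring lip, 78 mm from the dish's middle along its +x, 17 mm above its underside; a spout 39 mm wide breaking the rim. Lowest part of the lip 9 mm above the dish's underside.
- dish_ear (a point): Grip point on the dish's upright ear, 86 mm from the dish's middle along its +y and 56 mm above its underside. The ear is a flat upright plate, 10 mm thick (along the dish's y), 38 mm wide (along x), from 9 to 77 mm above the underside, joined to the rim by a short bridge whose top is 19 mm above the underside. Pinch its 10 mm thickness from above.
- ball_center (a point): Centre of the loose steel ball, 22 mm across, 44 g, free to roll in the dish; at rest in the middle it is 17 mm above the dish's underside.
- bottle_a: Amber glass bottle, 60 mm across, 190 mm tall, on the right; origin under its middle. Leave alone.
- bottle_b: Amber glass bottle, 60 mm across, 190 mm tall, on the left; origin under its middle. Leave alone.
- cups_a: Stack of clear cups, 72 mm across, 114 mm tall, right of the valve; origin under its middle. Leave alone.
- cups_b: Stack of clear cups, 72 mm across, 94 mm tall, left of the valve; origin under its middle. Leave alone.
- plate: Small round black plate without lip or ear, 110 mm across, 14 mm tall; origin under its middle. Leave alone.
- wrench: Steel wrench lying flat, 170 mm long along its x; origin under its middle. Leave alone.
- washer: Rubber washer lying flat, 48 mm across, 8 mm tall; origin under its middle. Leave alone.
Mind the look-alikes: they are no part of the job. Leave any blue or green look-alike of the part that bears mallet_grip alone.

How it is judged (in metres and radians):
On the way, in this order (a step that is already met when the one before it is completed fails the run):
1. the pin is fully down (8.5 of 10 mm) under the mallet, which the fingers hold (value of joint pin above 0.0085 m and contact force between mallet and pin above 1 N and contact force between the fingers and mallet above 1 N), for 0.02 s.
2. the mallet stands on the counter on its striking face, let go (height (world z) of mallet_grip below 0.045 m and angle between mallet_grip's own z axis and vertical below 0.1 rad and contact force between each of the arm, the fingers and mallet below 0.05 N), for 0.2 s.
3. the dish is held up off the counter by the fingers, the ball in it (height (world z) of dish_middle above 0.03 m and contact force between the fingers and dish above 1 N and horizontal distance between ball_center and dish_middle below 0.03 m), for 0.2 s.
At the end, for the whole second after the job is handed in: Fingers hold the dish, still, clear of the valve: lip within 30 mm (from above) of the chute's open end, 8 to 90 mm over it, pointing in within 0.2 rad; level within 0.1 rad; ball within 12 mm of the middle; mallet standing released on its striking face; no bystander moved 30 mm (horizontal distance between dish_lip and chute_mouth below 0.03 m and z of dish_lip in the frame of chute_mouth between 0.008 and 0.09 m and x of dish_middle in the frame of chute_mouth below -0.03 m and angle between the x axis of dish_middle and the x axis of chute_mouth, either way round below 0.2 rad and angle between each of dish_middle, mallet_grip's own z axis and vertical below 0.1 rad and horizontal distance between ball_center and dish_middle below 0.012 m and distance between ball_center and dish_middle below 0.02 m and contact force between the fingers and dish above 1 N and contact force between valve and dish below 0.1 N and linear speed of dish below 0.03 m/s and height (world z) of mallet_grip below 0.045 m and contact force between the fingers and mallet below 0.05 N and distance of each of bottle_a, bottle_b, cups_a, cups_b, plate, wrench, washer from where it was at the start of the episode below 0.03 m); the arm keeps its last pose, push and grip.
It fails at once if the ball rolls more than 30 mm from the middle of the dish (horizontal distance between ball_center and dish_middle above 0.03 m).
It fails at once if the dish is tipped more than 0.2 rad (angle between dish_middle's own z axis and vertical above 0.2 rad).
It fails at once if the pin is pushed with the hand instead of the mallet (contact force between any of the fingers, the arm and pin above 1 N).
It fails at once if a bystander is moved by 30 mm (distance of any of bottle_a, bottle_b, cups_a, cups_b, plate, wrench, washer from where it was at the start of the episode above 0.03 m).
It also fails if it takes over 67 s, if anything falls off the work surface, if the arm or the gripper's body presses on something with over 40 N, if the wrist force passes 120 N, or if a joint passes its speed limit or range.

## Robot

A 6-joint arm with a two-finger parallel gripper is mounted at the origin on the work surface. World frame = base frame: x ahead of the robot, y to its left, z up, the work surface at z = 0. Lengths are in mm, angles in rad, forces in N, time in s.
With the tool pointing down it reaches from about 200 to 875 mm from the base axis. Payload 3.4 kg.
Tool frame: the origin (TCP) lies at the very end of the fingers, on their centre line; the grasp point (between the pads) lies 19 mm behind it; z points along the fingers, y is the line along which they close (so a half turn about z gives the same grasp; the last joint's range is limited). The gripper opens to 94 mm and grips with 3 to 60 N. Pads are 16 mm wide; open, the fingers measure 119 mm over their backs; the gripper's body (75 mm by 177 mm) begins 78 mm behind the grasp point.
Start: joints at [-0.121, 0.276, 1.505, -0, 1.361, -0.121], TCP at [575.039, -0.01, 169.393] pointing down, gripper open.
Joint ranges: [-2.89, 2.89], [-0.75, 2.08], [0.22, 2.7], [-1.18, 4.32], [0.11, 2.71], [-2.7, 2.7]. Speed limits (rad/s): [2.57, 2.57, 3.14, 3.14, 3.14, 3.14].

## Interface

Orientations are given as a rotation vector (axis times angle).
In Python, from station import read_state, vision, ticket, spotter gives the robot as it stands.
- The arm moves only by the tool play_rows, never from a script. Its argument "increments" is one flat list of numbers, 5 for each row, row after row: the shift along the tool's x, y, z each as a share of 0.8 m, from -1 to 1, then the turn about the tool's z as a share of 90 degrees, from -1 to 1, then the opening, from 0 (shut) to 1 (fully open). In form: [dx, dy, dz, turn, jaw, dx, dy, dz, turn, jaw, ...]. A call has 1 to 12 rows; each row shifts and turns the commanded pose from where the row before left it, along the tool's axes as they then stand; what a row does not reach is not made up. A row lasts 1/12 s, in which the tool goes at most 41.7 mm and 7.16 degrees, less where a joint would pass 70% of its speed; a pose out of reach is approached as far as the arm can. A call with a number of a shift or a turn outside -1 to 1 is refused whole. A call with a gripper value outside its range is refused whole. The fingers move at their own pace and stop on an object; the grip force is fixed at half the most. Time passes only in rows, so rows that do not move let the fingers close. It gives the time, the measured TCP pose, the force, the opening and the grip force at its end, in the units of the state.
- read_state(): the state, without advancing time (a new reading comes with each control period).
- vision.grab_frame(name): name is "scene" or "side" or "wrist"; returns the picture (384x512x3 uint8, red, green, blue); there is no depth.
- vision.camera_model(name): a dict with "fx", "fy", "cx", "cy" (pixels), "view" (4x4, takes a point from world to camera coordinates). Camera axes: x right, y down, z forward; pixel columns grow to the right and rows downward; lengths in mm; the calibration is good to about 2 mm. A picture is of the moment at which its call begins: read the wrist's pose just before it. camera_model takes no time and is no camera call; for the wrist camera it gives the pose at the moment of the call.
- ticket.sign_off(): hands the job in; it is judged then, once.
Trained networks look in the newest picture that a camera, given by its name, has taken for a name from the list of things; names that differ only in an ending like _2 or _b are one class to them, and where a whole thing is asked for, a point or a joint stands for the part that bears it (a point fixed in the world has none). Each returns a list of dicts, best first, with "p" (0 to 1); they miss things now and then, are a little off and sometimes report something else, mostly with a low value. They report only what shows in the picture. A call takes as long as a camera call. They do not tell look-alikes from the thing itself.
- spotter.spot_in(camera, thing): "point" ([row, column] in pixels, amid what is visible of it).
- spotter.masks_of(camera, thing): "region" (384x512 bool, what is visible of it) and "point" ([row, column] in pixels, amid what is visible of it).
The state is a dict: "clock": time; "joint_positions": joint angles; "joint_vel": joint speeds; "joint_torque": joint torques, N m; "tool_pos": TCP position; "eef_rot": TCP orientation; "contact_force": force on the tool from outside, world axes, zero at the start; "wrist_torque": the same for the moment, N m; "gripper_width": finger opening in mm; "grasp_force": force on a finger pad.
Only numpy, scipy, OpenCV 4.12 (cv2) and the standard library are available. Lean on these libraries where they do the work, as an engineer would, in place of code of your own. Each camera call takes 0.05 s, during which the arm holds its last target. There are 200 camera calls.

## Working session

There is one attempt and no reset: what is moved stays moved. The work goes in short steps, Python scripts to look and compute and a tool call to move; the robot and the scene stay as the last step left them, time stands still between calls to the robot, and variables do not carry over. Pictures are saved under pics/ and viewed, at most 10 in all, crops included, and the job is handed in when it is done.

Besides the shell and the picture viewer there is one more tool, called after "Call:" as name(argument=value, ...) on one line, values as JSON. play_rows: Moves the arm, as the interface text tells. Shift numbers are shares of 0.8 m and turn numbers shares of 90 degrees, none past 1 either way. Its arguments: {"type":"object","properties":{"increments":{"type":"array","items":{"type":"number"}}},"required":["increments"]}

```bash
mkdir -p pics; ls; cat > h.py <<'E'
import numpy as np, cv2
from station import read_state, vision, ticket, spotter
def ray(cam,rc,m=None):
    m=m or vision.camera_model(cam); V=np.array(m["view"]); R=V[:3,:3]; t=V[:3,3]
    d=R.T@np.array([(rc[1]-m["cx"])/m["fx"],(rc[0]-m["cy"])/m["fy"],1.]); return -R.T@t,d
def at_z(cam,rc,z,m=None):
    o,d=ray(cam,rc,m); return o+d*(z-o[2])/d[2]
def proj(cam,p):
    m=vision.camera_model(cam); c=np.array(m["view"])@np.r_[p,1]; return m["fy"]*c[1]/c[2]+m["cy"],m["fx"]*c[0]/c[2]+m["cx"]
def tri(a,b):
    (o,d),(q,e)=a,b; s=np.linalg.lstsq(np.c_[d,-e],q-o,rcond=None)[0]; x,y=o+d*s[0],q+e*s[1]; return (x+y)/2,np.linalg.norm(x-y)
E
python3 - <<'E'
from h import *
s=read_state(); print(s["tool_pos"],s["eef_rot"],s["clock"])
for c in("scene","side"):
    cv2.imwrite(f"pics/{c}.png",cv2.cvtColor(vision.grab_frame(c),cv2.COLOR_RGB2BGR))
    m=vision.camera_model(c); print(c,m["fx"],ray(c,(192,256))[0].round(),ray(c,(192,256))[1].round(2))
    for n in "mallet_grip mallet_face pin_top chute_mouth dish_middle dish_lip dish_ear ball_center plate".split():
        print(n,[(np.round(d["point"],1).tolist(),round(d["p"],2)) for d in spotter.spot_in(c,n)[:3]])
E
```

```text
pics
[5.74387261e+02 4.45061912e-02 1.68543132e+02] [-2.22051724e+00 -2.22044795e+00  1.71556977e-03] 0.0
scene 430.9444294121593 [1140.  920. 1064.] [-0.48 -0.52 -0.71]
mallet_grip [([229.9, 255.4], 0.98), ([263.9, 404.9], 0.83), ([180.8, 294.2], 0.73)]
mallet_face [([266.8, 407.0], 0.78), ([223.3, 341.1], 0.77), ([228.5, 253.9], 0.72)]
pin_top [([177.1, 176.1], 0.44)]
chute_mouth [([191.3, 182.3], 0.91)]
dish_middle [([187.3, 181.0], 0.72), ([155.8, 165.1], 0.7)]
dish_lip [([154.1, 166.2], 0.97), ([190.8, 181.8], 0.44)]
dish_ear [([157.0, 161.6], 0.76)]
ball_center []
plate [([167.2, 226.8], 0.8)]
side 470.9830568633062 [ 356. -974.  871.] [ 0.13  0.82 -0.56]
mallet_grip [([141.3, 173.3], 0.89), ([192.0, 248.9], 0.79), ([169.6, 182.2], 0.67)]
mallet_face [([210.9, 178.3], 0.92), ([143.8, 175.4], 0.82), ([195.3, 254.8], 0.62)]
pin_top [([228.7, 307.3], 0.55)]
chute_mouth [([250.2, 302.6], 0.74)]
dish_middle [([312.5, 295.9], 0.95)]
dish_lip [([315.9, 294.6], 0.82)]
dish_ear [([172.4, 245.1], 0.62), ([196.1, 253.7], 0.6)]
ball_center [([311.5, 294.9], 0.32), ([249.3, 302.5], 0.16)]
plate [([267.9, 226.4], 0.73)]
```

View pics/scene.png

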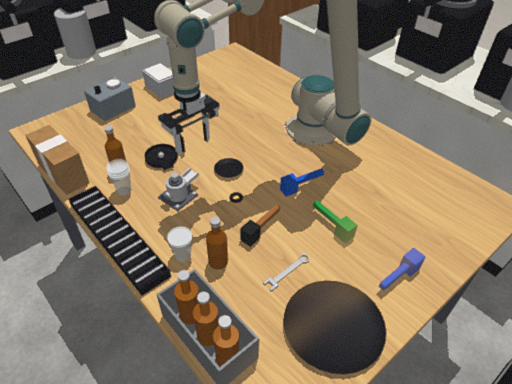

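View pics/side.png

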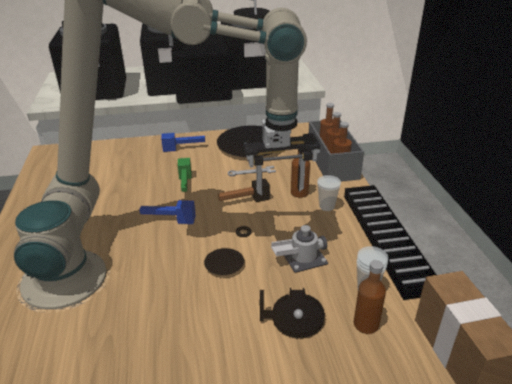

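The scene view shows the real mallet (black head, brown handle) at about (225,262), the valve at (190,180) and the dish at (155,163). The side view shows the mallet at (193,240), the valve at (245,305) and the dish at (313,298), with its ear to the left and its lip up. The coloured mallets are look-alikes.

```bash
python3 - <<'E'
from h import *
for n,c,rc,z in [("head top","scene",(226,250),60),("head","scene",(232,250),30),("head","side",(191,262),30),("handle end","scene",(209,277),40),("handle end","side",(196,221),40),("pin","scene",(176,179),103),("pin","side",(229,306),103),("mouth","side",(247,276),64),("mouth","scene",(176,195),64),("ball","side",(314,298),17),("ear top","side",(292,262),77),("lip","side",(291,298),17),("wrench","scene",(270,287),5),("washer","scene",(197,236),4),("plate","scene",(168,228),10),("botA","scene",(265,217),0),("cupsA","scene",(258,182),0),("cupsB","side",(285,371),0),("botB","side",(325,368),0)]:
    print(n,c,at_z(c,rc,z).round(0))
E
```

```text
head top scene [572. 273.  60.]
head scene [571. 272.  30.]
head side [576. 268.  30.]
handle end scene [447. 262.  40.]
handle end side [442. 249.  40.]
pin scene [632. -13. 103.]
pin side [639. -38. 103.]
mouth side [557. -50.  64.]
mouth scene [570. -16.  64.]
ball side [ 571. -241.   17.]
ear top side [ 490. -214.   77.]
lip side [ 588. -169.   17.]
wrench scene [569. 438.   5.]
washer scene [491. 106.   4.]
plate scene [422. -23.  10.]
botA scene [713. 286.   0.]
cupsA scene [778. 197.   0.]
cupsB side [ 782. -166.   -0.]
botB side [ 728. -288.   -0.]
```

Call:
play_rows(increments=[0.042, -0.0086, -0.0094, 0, 1, 0.042, -0.0086, -0.0094, 0, 1, 0.042, -0.0086, -0.0094, 0, 1, 0.042, -0.0086, -0.0094, 0, 1, 0.042, -0.0086, -0.0094, 0, 1, 0.042, -0.0086, -0.0094, 0, 1, 0.042, -0.0086, -0.0094, 0, 1, 0.042, -0.0086, -0.0094, 0, 1, 0, 0, 0, 0, 1, 0, 0, 0, 0, 1])

```text
clock: 1.83
tool_pos: [519.7, 270.3, 229.9]
eef_rot: [2.217, 2.225, 0.001]
contact_force: [0.8, -0.5, -0.5]
gripper_width: 94.1
grasp_force: 0.0
```

Call:
play_rows(increments=[0, 0, 0, -0.0769, 1, 0, 0, 0, -0.0769, 1, 0, 0, 0, -0.0769, 1, 0, 0, 0, -0.0769, 1, 0, 0, 0, -0.0769, 1, 0, 0, 0, -0.0769, 1, 0, 0, 0, -0.0769, 1, 0, 0, 0, -0.0769, 1, 0, 0, 0, -0.0769, 1, 0, 0, 0, -0.0769, 1, 0, 0, 0, -0.0769, 1, 0, 0, 0, -0.0769, 1])

```text
clock: 2.83
tool_pos: [520.2, 266.8, 229.0]
eef_rot: [-0.184, -3.136, 0.002]
contact_force: [1.2, -0.4, 0.4]
gripper_width: 94.0
grasp_force: 0.0
```

Call:
play_rows(increments=[0, 0, 0, -0.0769, 1, 0, 0, 0, 0, 1, 0, 0, 0, 0, 1])

```text
clock: 3.08
tool_pos: [520.2, 267.4, 229.2]
eef_rot: [-0.008, -3.141, 0.001]
contact_force: [1.2, -0.7, 0.1]
gripper_width: 94.2
grasp_force: 0.0
```

```bash
python3 - <<'E'
from h import *
from scipy.spatial.transform import Rotation as R
s=read_state(); print(s["tool_pos"],R.from_rotvec(s["eef_rot"]).as_matrix().round(3))
cv2.imwrite("pics/w1.png",cv2.cvtColor(vision.grab_frame("wrist"),cv2.COLOR_RGB2BGR))
cv2.imwrite("pics/sc2.png",cv2.cvtColor(vision.grab_frame("scene"),cv2.COLOR_RGB2BGR)[110:230,110:270])
im=cv2.imread("pics/sc2.png");cv2.imwrite("pics/sc2.png",cv2.resize(im,None,fx=5,fy=5,interpolation=3))
im=cv2.cvtColor(vision.grab_frame("side"),cv2.COLOR_RGB2BGR)[215:345,215:395];cv2.imwrite("pics/sd2.png",cv2.resize(im,None,fx=4.4,fy=4.4,interpolation=3))
for n in ("mallet_grip","mallet_face"):
  for d in spotter.spot_in("wrist",n): print(n,d["point"],d["p"],at_z("wrist",d["point"],34).round(1))
E
```

```text
[520.21491189 267.39521914 229.20667344] [[-1.     0.005 -0.   ]
 [ 0.005  1.    -0.001]
 [ 0.    -0.001 -1.   ]]
mallet_grip [23.5, 202.8] 0.86 [322.9 197.9  34. ]
mallet_grip [192.6, 255.9] 0.69 [552.  267.2  34. ]
mallet_grip [31.3, 383.8] 0.56 [332.6 436.6  34. ]
mallet_grip [160.6, 154.5] 0.42 [503.2 117.9  34. ]
mallet_face [190.7, 256.8] 0.72 [549.  268.8  34. ]
mallet_face [28.7, 199.4] 0.62 [329.1 193.2  34. ]
mallet_face [32.6, 385.1] 0.62 [334.  438.6  34. ]
```

View pics/w1.png

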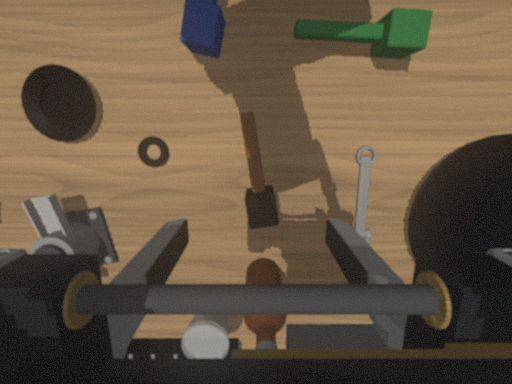

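View pics/sd2.png

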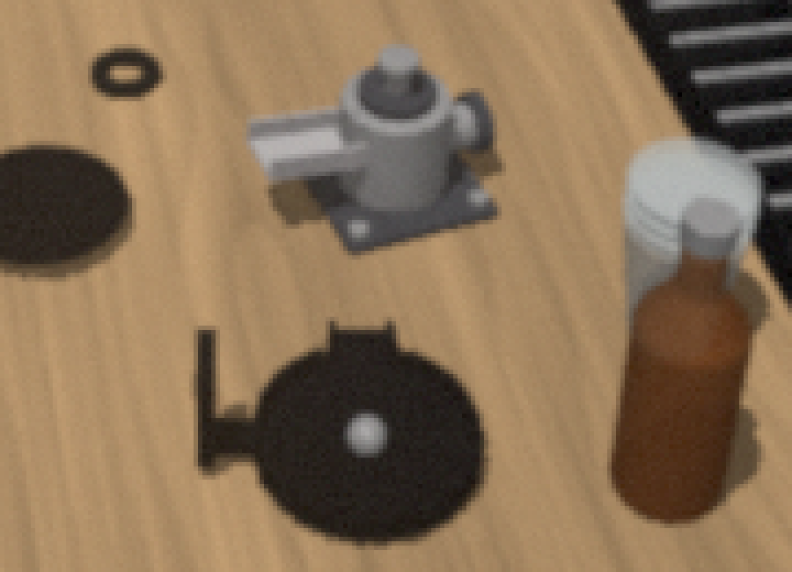

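View pics/sc2.png

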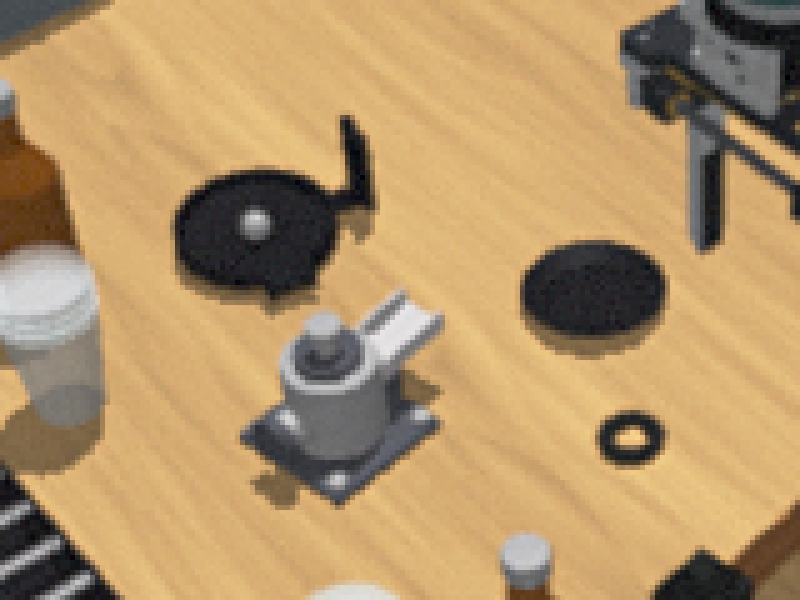

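The wrist view shows the mallet handle running from (112,248) to (188,258), with the head down to (228,264). The zoomed side and scene views show the pin top, chute end, ball (near the dish middle), ear and lip clearly. I'll triangulate these.

```bash
python3 - <<'E'
from h import *
sd=lambda x,y:(215+y/4.4,215+x/4.4); sc=lambda x,y:(110+y/5,110+x/5)
P={}
for n,a,b,z in [("pin",(399,53),(323,325),103),("mouth",(260,140),(422,305),64),("ball",(366,433),(257,222),17),("eartop",(206,331),(347,117),77)]:
    p,e=tri(ray("side",sd(*a)),ray("scene",sc(*b))); print(n,p.round(1),"gap",round(e,1),"z-exp",z,"side@z",at_z("side",sd(*a),z).round(1),"scene@z",at_z("scene",sc(*b),z).round(1))
print("lip",at_z("side",sd(363,324),24).round(1))
for n,rc,z in [("hend",(113,248),45),("hmid",(150,253.5),45),("hfront",(187,258),45),("head back top L",(191,246),60),("R",(187,274),60),("front L",(228,250),60),("front R",(224,279),60),("pin wrist",(246,55),103),("mouthL wr",(203,25),64),("mouthR",(196,55),64)]:
    print(n,at_z("wrist",rc,z).round(1))
for c in ("side","scene"):
  for n in("mallet_grip","dish_middle"):
    for d in spotter.masks_of(c,n): 
        r=np.argwhere(d["region"]); print(c,n,d["p"],np.round(d["point"]),len(r),r.min(0),r.max(0))
E
```

```text
pin [640.  -27.9 102. ] gap 1.0 z-exp 103 side@z [640.  -29.4 103. ] scene@z [640.  -26.8 103. ]
mouth [553.3 -42.5  59.1] gap 0.5 z-exp 64 side@z [551.9 -47.9  64. ] scene@z [556.4 -37.8  64. ]
ball [ 570.2 -239.3   17.4] gap 2.6 z-exp 17 side@z [ 571.5 -239.5   17. ] scene@z [ 568.8 -239.3   17. ]
eartop [ 489.6 -219.8   87.9] gap 2.5 z-exp 77 side@z [ 490.4 -208.6   77. ] scene@z [ 483.7 -232.6   77. ]
lip [ 587.1 -167.8   24. ]
hend [436.3 256.8  45. ]
hmid [486.8 264.2  45. ]
hfront [540.7 270.6  45. ]
head back top L [543.1 253.5  60. ]
R [537.3 293.1  60. ]
front L [599.  258.8  60. ]
front R [592.8 301.2  60. ]
pin wrist [607.7   0.8 103. ]
mouthL wr [559.5 -60.6  64. ]
mouthR [549.3 -16.   64. ]
side mallet_grip 0.94 [141. 172.] 392 [134 162] [150 204]
side mallet_grip 0.89 [170. 183.] 350 [159 178] [191 191]
side mallet_grip 0.71 [192. 254.] 685 [179 219] [202 270]
side mallet_grip 0.61 [210. 179.] 786 [201 140] [224 196]
side dish_middle 0.81 [312. 294.] 2270 [288 259] [339 325]
scene mallet_grip 0.88 [177. 296.] 510 [169 281] [195 324]
scene mallet_grip 0.82 [231. 255.] 560 [205 241] [246 279]
scene mallet_grip 0.82 [220. 339.] 701 [202 314] [242 357]
scene mallet_grip 0.72 [263. 407.] 693 [248 379] [289 424]
scene dish_middle 0.64 [154. 164.] 739 [134 145] [169 184]
scene dish_middle 0.43 [177. 121.] 660 [159 107] [194 130]
```

Call:
play_rows(increments=[-0.0129, 0.0026, 0.03, 0, 1, 0, 0, 0.045, -0.042, 1, 0, 0, 0.045, -0.042, 1, 0, 0, 0.045, 0, 1, 0, 0, 0.045, 0, 1, 0, 0, 0.03, 0, 1, 0, 0, 0.02, 0, 1, 0, 0, 0.0075, 0, 1, 0, 0, 0, 0, 1, 0, 0, 0, 0, 1])

```text
clock: 4.37
tool_pos: [531.0, 271.2, 16.2]
eef_rot: [-0.206, 3.134, 0.0]
contact_force: [1.0, -0.0, 0.7]
gripper_width: 93.6
grasp_force: 0.0
```

Call:
play_rows(increments=[0, 0, 0, 0, 0, 0, 0, 0, 0, 0, 0, 0, 0, 0, 0, 0, 0, 0, 0, 0, 0, 0, 0, 0, 0, 0, 0, 0, 0, 0, 0, 0, 0, 0, 0, 0, 0, 0, 0, 0, 0, 0, 0, 0, 0, 0, 0, 0, 0, 0])

```text
clock: 5.2
tool_pos: [530.3, 270.9, 15.5]
eef_rot: [0.206, -3.135, 0.0]
contact_force: [-0.4, 0.4, -0.5]
gripper_width: 30.6
grasp_force: 0.0
```

Call:
play_rows(increments=[0, 0, 0, 0, 0, 0, 0, 0, 0, 0, 0, 0, 0, 0, 0, 0, 0, 0, 0, 0])

```text
clock: 5.53
tool_pos: [530.3, 270.9, 15.5]
eef_rot: [-0.206, 3.135, -0.0]
contact_force: [-0.1, -0.9, -0.0]
gripper_width: 4.4
grasp_force: 0.0
```

Call:
play_rows(increments=[0, 0, -0.01, 0, 0, 0, 0, -0.02, 0, 0, 0, 0, -0.03, 0, 0, 0, 0, -0.04, 0, 0, 0, 0, -0.04, 0, 0, 0, 0, -0.03, 0, 0, 0, 0, -0.01, 0, 0, 0, 0, 0, 0, 0, 0, 0, 0, 0, 0])

```text
clock: 6.28
tool_pos: [529.8, 270.7, 159.1]
eef_rot: [0.206, -3.134, 0.0]
contact_force: [-0.2, 0.7, -0.2]
gripper_width: 0.5
grasp_force: 0.0
```

```bash
python3 - <<'E'
from h import *
s=read_state(); print(s["tool_pos"],s["wrist_torque"])
a=cv2.cvtColor(vision.grab_frame("side"),cv2.COLOR_RGB2BGR)[90:230,170:350]
b=cv2.cvtColor(vision.grab_frame("wrist"),cv2.COLOR_RGB2BGR)[100:300,140:360]
a=cv2.resize(a,(396,308),interpolation=3);b=cv2.resize(b,(340,308))
cv2.imwrite("pics/g1.png",np.hstack([a,b]))
E
```

```text
[529.83603775 270.70102278 159.0509909 ] [ 0.10564212 -0.08683599  0.02944455]
```

View pics/g1.png

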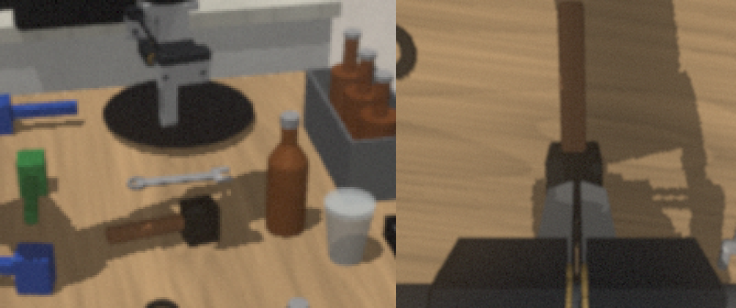

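The fingers closed on nothing, and the mallet is where it was. I'll check the calibration against the fingertips.

```bash
python3 - <<'E'
from h import *
s=read_state(); t=np.array(s["tool_pos"]); print(s["joint_positions"])
for c in("side","scene","wrist"): print(c,"tcp",np.round(proj(c,t)),"head0",np.round(proj(c,[572,275,60])),"hend",np.round(proj(c,[436,257,45])),"grip",np.round(proj(c,[530,270,45])))
for c in("side","scene","wrist"):
    vision.grab_frame(c)
    for d in spotter.spot_in(c,"mallet_grip"): print(c,np.round(d["point"]),d["p"])
im=cv2.cvtColor(vision.grab_frame("wrist"),cv2.COLOR_RGB2BGR)
im2=cv2.cvtColor(vision.grab_frame("scene"),cv2.COLOR_RGB2BGR)[120:312,150:406]
im2=cv2.resize(im2,None,fx=1.5,fy=2,interpolation=3)
cv2.imwrite("pics/g2.png",np.hstack([im[:,100:],im2])[:, :796])
E
```

```text
[ 3.55420951e-01  3.13499990e-01  1.47988656e+00 -4.35235461e-05
  1.35193926e+00 -1.34678895e+00]
side tcp [157. 246.] head0 [182. 260.] hend [193. 219.] grip [188. 248.]
scene tcp [197. 261.] head0 [226. 250.] hend [205. 278.] grip [222. 259.]
wrist tcp [213. 256.] head0 [222. 256.] hend [102. 256.] grip [185. 256.]
side [140. 175.] 0.96
side [172. 183.] 0.9
scene [178. 293.] 0.94
scene [231. 256.] 0.92
scene [266. 405.] 0.84
scene [222. 338.] 0.65
scene [156. 164.] 0.65
wrist [ 10. 216.] 0.82
wrist [ 23. 431.] 0.72
wrist [54. 26.] 0.65
wrist [177. 255.] 0.58
```

View pics/g2.png

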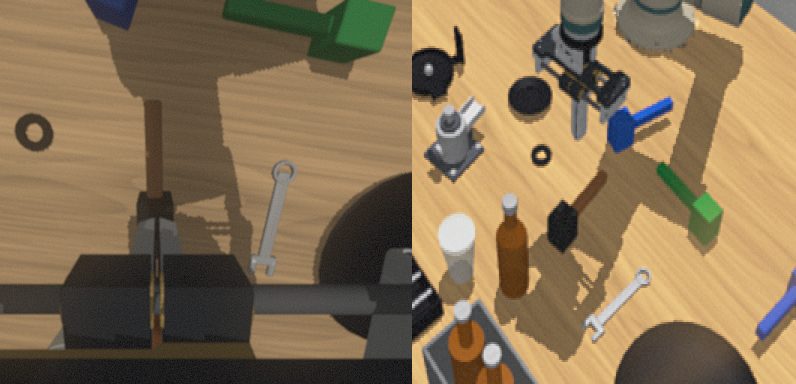

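In the scene and side pictures the fingertips sit about 10 px above the projected TCP. I'll triangulate the tip.

```bash
python3 - <<'E'
from h import *
print(tri(ray("side",(146,246)),ray("scene",(188.5,261))), read_state()["tool_pos"], read_state()["gripper_width"])
E
```

```text
(array([529.87323548, 273.38915003, 194.89742261]), np.float64(2.096015656739693)) [530.17455168 270.80329394 159.10352663] 0.46728385015999385
```

```bash
python3 - <<'E'
from h import *
for p in ([528,0,169],[622,0,169],[528,0,205],[622,0,205],[515,0,169],[635,0,169]): print(p,np.round(proj("side",p)),np.round(proj("scene",p)))
for n,z in (("side",6),("scene",5)):
    pass
im=cv2.imread("pics/side.png")[130:215,230:330]; im2=cv2.imread("pics/scene.png")[80:165,140:240]
cv2.imwrite("pics/st.png",cv2.resize(np.hstack([im,im2]),None,fx=4,fy=4,interpolation=3))
E
```

```text
[528, 0, 169] [205. 262.] [149. 206.]
[622, 0, 169] [201. 297.] [161. 182.]
[528, 0, 205] [193. 262.] [140. 205.]
[622, 0, 205] [189. 298.] [153. 180.]
[515, 0, 169] [205. 257.] [148. 209.]
[635, 0, 169] [200. 302.] [163. 178.]
```

View pics/st.png

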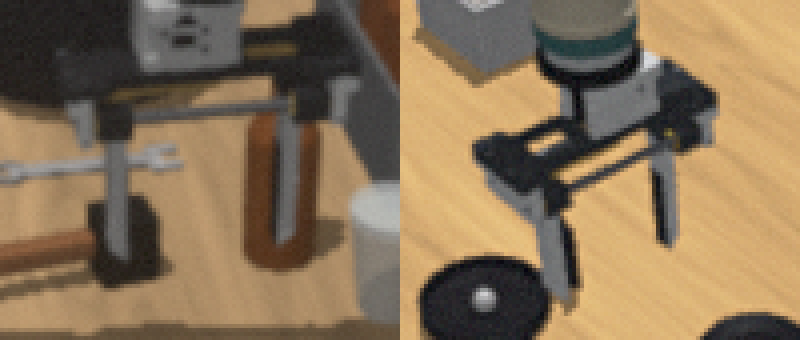

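Both the open and shut fingertips appear about 30–35 mm above the reported TCP. This matches closing just over the handle. I'll reopen, go lower and watch the force.

Call:
play_rows(increments=[0, 0, 0, 0, 1, 0, 0, 0, 0, 1, 0, 0, 0, 0, 1, 0, 0, 0, 0, 1, 0, 0, 0, 0, 1, 0, 0, 0, 0, 1, 0, 0, 0, 0, 1, 0, 0, 0, 0, 1, 0, 0, 0, 0, 1, 0, 0, 0, 0, 1])

```text
clock: 7.62
tool_pos: [530.3, 270.9, 159.6]
eef_rot: [-0.206, 3.135, -0.0]
contact_force: [0.1, 0.2, -0.4]
gripper_width: 64.0
grasp_force: 0.0
```

Call:
play_rows(increments=[0, 0, 0.04, 0, 1, 0, 0, 0.04, 0, 1, 0, 0, 0.04, 0, 1, 0, 0, 0.04, 0, 1, 0, 0, 0.02, 0, 1, 0, 0, 0.009, 0, 1, 0, 0, 0.005, 0, 1, 0, 0, 0.005, 0, 1, 0, 0, 0, 0, 1, 0, 0, 0, 0, 1])

```text
clock: 8.45
tool_pos: [531.3, 271.2, 1.5]
eef_rot: [-0.206, 3.133, 0.001]
contact_force: [0.6, 0.0, 0.0]
gripper_width: 94.1
grasp_force: 0.0
```

Call:
play_rows(increments=[0, 0, 0.003, 0, 1, 0, 0, 0.003, 0, 1, 0, 0, 0.003, 0, 1, 0, 0, 0.003, 0, 1, 0, 0, 0, 0, 1])

```text
clock: 8.87
tool_pos: [529.9, 270.7, -9.7]
eef_rot: [0.206, -3.134, 0.0]
contact_force: [0.5, 0.5, -0.8]
gripper_width: 94.1
grasp_force: 0.0
```

```bash
python3 - <<'E'
from h import *
s=read_state();print(s["tool_pos"],s["contact_force"])
a=cv2.cvtColor(vision.grab_frame("side"),cv2.COLOR_RGB2BGR)[110:230,190:310]
b=cv2.cvtColor(vision.grab_frame("scene"),cv2.COLOR_RGB2BGR)[160:280,200:320]
cv2.imwrite("pics/g3.png",cv2.resize(np.hstack([a,b]),None,fx=3.3,fy=3.3,interpolation=3))
E
```

```text
[529.93268307 270.70684612  -9.70338053] [ 0.54634721  0.48071676 -0.80818003]
```

View pics/g3.png

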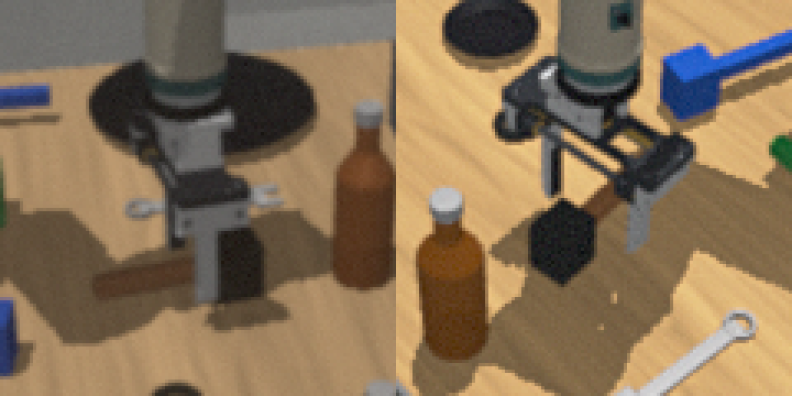

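The picture shows the open fingers either side of the handle near the head, still clear of the counter at a reading of -9.7. So the reported height is about 33 mm too low. I'll go 7 mm lower and close.

Call:
play_rows(increments=[0, 0, 0.003, 0, 1, 0, 0, 0.003, 0, 1, 0, 0, 0.0027, 0, 1, 0, 0, 0, 0, 0, 0, 0, 0, 0, 0, 0, 0, 0, 0, 0, 0, 0, 0, 0, 0, 0, 0, 0, 0, 0, 0, 0, 0, 0, 0, 0, 0, 0, 0, 0, 0, 0, 0, 0, 0, 0, 0, 0, 0, 0])

```text
clock: 9.97
tool_pos: [530.4, 270.9, -16.2]
eef_rot: [-0.206, 3.135, 0.0]
contact_force: [0.5, -1.1, -0.1]
gripper_width: 36.9
grasp_force: 0.0
```

Call:
play_rows(increments=[0, 0, 0, 0, 0, 0, 0, 0, 0, 0, 0, 0, 0, 0, 0, 0, 0, 0, 0, 0, 0, 0, 0, 0, 0, 0, 0, 0, 0, 0])

```text
clock: 10.47
tool_pos: [530.2, 270.6, -16.3]
eef_rot: [0.206, -3.135, 0.001]
contact_force: [1.1, -1.2, 0.8]
gripper_width: 20.0
grasp_force: 29.8
```

Mallet held (20.0 mm, 30 N). Lift, then carry it over the pin.

Call:
play_rows(increments=[0, 0, -0.01, 0, 0, 0, 0, -0.02, 0, 0, 0, 0, -0.03, 0, 0, 0, 0, -0.03, 0, 0, 0, 0, -0.03, 0, 0, 0, 0, -0.03, 0, 0, 0, 0, -0.02, 0, 0, 0, 0, -0.01, 0, 0, 0, 0, 0, 0, 0])

```text
clock: 11.22
tool_pos: [531.3, 271.5, 129.7]
eef_rot: [-0.206, 3.131, 0.002]
contact_force: [0.8, 0.1, -2.8]
gripper_width: 19.5
grasp_force: 29.9
```

Call:
play_rows(increments=[-0.002, -0.018, 0, 0, 0, -0.004, -0.036, 0, 0, 0, -0.005, -0.045, 0, 0, 0, -0.005, -0.045, 0, 0, 0, -0.005, -0.045, 0, 0, 0, -0.005, -0.045, 0, 0, 0, -0.005, -0.045, 0, 0, 0, -0.0045, -0.04, 0, 0, 0, -0.004, -0.036, 0, 0, 0, -0.0025, -0.024, 0, 0, 0, -0.0014, -0.0094, 0, 0, 0, 0, 0, 0, 0, 0])

```text
clock: 12.22
tool_pos: [604.6, -34.9, 125.9]
eef_rot: [0.202, -3.132, -0.0]
contact_force: [-1.0, 1.0, -3.2]
gripper_width: 19.8
grasp_force: 29.9
```

Call:
play_rows(increments=[0, 0, 0, 0, 0, 0, 0, 0, 0, 0])

```text
clock: 12.38
tool_pos: [604.5, -31.3, 127.1]
eef_rot: [0.208, -3.133, -0.002]
contact_force: [1.1, 0.1, -3.7]
gripper_width: 20.0
grasp_force: 29.9
```

```bash
python3 - <<'E'
from h import *
s=read_state();print(s["tool_pos"],s["contact_force"],s["wrist_torque"])
a=cv2.cvtColor(vision.grab_frame("side"),cv2.COLOR_RGB2BGR)[140:280,230:370]
b=cv2.cvtColor(vision.grab_frame("scene"),cv2.COLOR_RGB2BGR)[80:220,120:260]
cv2.imwrite("pics/g4.png",cv2.resize(np.hstack([a,b]),None,fx=2.85,fy=2.85,interpolation=3))
for c in("side","scene"): print(c,np.round(proj(c,[640,-28,103])))
E
```

```text
[604.49291685 -31.28926681 127.07493567] [ 1.06271804  0.10587664 -3.68156327] [0.06889136 0.03122467 0.01229771]
side [227. 306.]
scene [175. 174.]
```

View pics/g4.png

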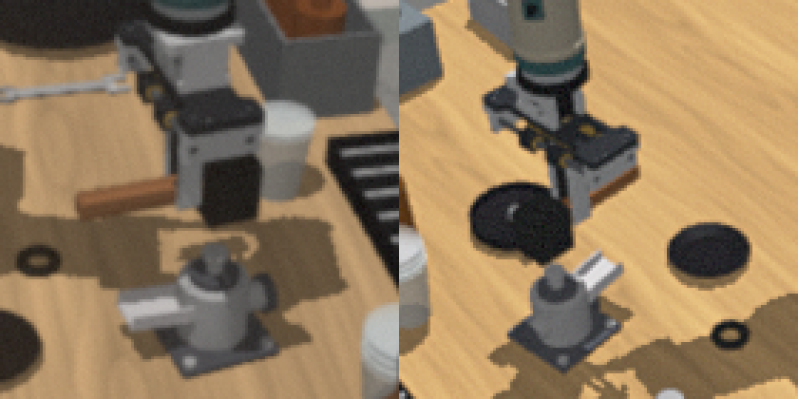

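The mallet is level and above the pin in both views. Lower it onto the pin.

Call:
play_rows(increments=[0, 0, 0.01, 0, 0, 0, 0, 0.02, 0, 0, 0, 0, 0.015, 0, 0, 0, 0, 0.004, 0, 0, 0, 0, 0, 0, 0])

```text
clock: 12.9
tool_pos: [604.3, -31.6, 87.5]
eef_rot: [0.208, -3.132, -0.001]
contact_force: [-0.9, -0.2, -3.7]
gripper_width: 19.5
grasp_force: 29.9
```

Call:
play_rows(increments=[0, 0, 0.005, 0, 0, 0, 0, 0.004, 0, 0, 0, 0, 0, 0, 0])

```text
clock: 13.15
tool_pos: [606.2, -32.3, 82.1]
eef_rot: [-0.206, 3.133, 0.0]
contact_force: [-0.9, 0.7, 1.3]
gripper_width: 19.8
grasp_force: 29.9
```

Call:
play_rows(increments=[0, 0, 0.005, 0, 0, 0, 0, 0, 0, 0])

```text
clock: 13.32
tool_pos: [606.3, -32.4, 78.0]
eef_rot: [-0.206, 3.133, 0.0]
contact_force: [-1.2, 1.4, 3.7]
gripper_width: 19.6
grasp_force: 29.9
```

Call:
play_rows(increments=[0, 0, 0.005, 0, 0, 0, 0, 0, 0, 0])

```text
clock: 13.48
tool_pos: [606.1, -32.7, 75.3]
eef_rot: [-0.206, 3.133, -0.001]
contact_force: [-3.4, 0.6, 9.1]
gripper_width: 19.9
grasp_force: 30.0
```

Call:
play_rows(increments=[0, 0, 0.004, 0, 0, 0, 0, 0, 0, 0])

```text
clock: 13.65
tool_pos: [605.8, -32.8, 73.7]
eef_rot: [-0.206, 3.132, -0.001]
contact_force: [-7.5, 1.2, 17.7]
gripper_width: 19.6
grasp_force: 30.0
```

The net force of about 21 N shows the pin is on its stop. Lift, and carry the mallet back to its original spot.

Call:
play_rows(increments=[0, 0, -0.008, 0, 0, 0, 0, -0.015, 0, 0, 0, 0, -0.02, 0, 0, 0, 0, -0.02, 0, 0, 0, 0, -0.01, 0, 0, 0, 0, 0, 0, 0])

```text
clock: 14.15
tool_pos: [606.8, -33.2, 129.9]
eef_rot: [-0.206, 3.131, -0.002]
contact_force: [0.7, -0.2, -2.7]
gripper_width: 19.6
grasp_force: 30.0
```

Call:
play_rows(increments=[0.002, 0.018, 0, 0, 0, 0.004, 0.036, 0, 0, 0, 0.005, 0.045, 0, 0, 0, 0.005, 0.045, 0, 0, 0, 0.005, 0.045, 0, 0, 0, 0.005, 0.045, 0, 0, 0, 0.005, 0.045, 0, 0, 0, 0.0045, 0.04, 0, 0, 0, 0.004, 0.036, 0, 0, 0, 0.0025, 0.022, 0, 0, 0, 0.0012, 0.007, 0, 0, 0, 0, 0, 0, 0, 0])

```text
clock: 15.15
tool_pos: [529.0, 268.9, 127.1]
eef_rot: [0.211, -3.132, 0.001]
contact_force: [0.0, 0.5, -3.4]
gripper_width: 19.6
grasp_force: 30.0
```

Call:
play_rows(increments=[0, 0, 0.02, 0, 0, 0, 0, 0.03, 0, 0, 0, 0, 0.03, 0, 0, 0, 0, 0.03, 0, 0, 0, 0, 0.025, 0, 0, 0, 0, 0.012, 0, 0, 0, 0, 0.008, 0, 0, 0, 0, 0.005, 0, 0, 0, 0, 0, 0, 0])

```text
clock: 15.9
tool_pos: [531.2, 266.9, 0.4]
eef_rot: [0.205, -3.135, 0.0]
contact_force: [0.0, 0.4, -3.7]
gripper_width: 20.0
grasp_force: 30.0
```

```bash
python3 - <<'E'
from h import *
s=read_state();print(s["tool_pos"],s["contact_force"],s["wrist_torque"])
for c in("side","scene","wrist"):
    im=vision.grab_frame(c)
    for d in spotter.masks_of(c,"mallet_grip"):
        r=np.argwhere(d["region"]); print(c,round(d["p"],2),np.round(d["point"]),len(r),r.min(0),r.max(0),im[d["region"]].mean(0).round())
E
```

```text
[5.31234151e+02 2.66926062e+02 4.31713399e-01] [ 0.03447743  0.41484733 -3.71100539] [0.07558221 0.08558976 0.00425034]
side 0.86 [189. 256.] 561 [177 218] [197 270] [58. 45. 34.]
side 0.85 [212. 182.] 650 [202 140] [223 194] [ 51.  64. 116.]
side 0.7 [169. 181.] 376 [158 177] [192 191] [59. 87. 51.]
side 0.68 [139. 172.] 420 [134 162] [151 204] [ 55.  66. 111.]
scene 0.98 [266. 410.] 678 [248 380] [289 425] [ 93. 100. 160.]
scene 0.9 [179. 295.] 512 [170 280] [195 322] [ 42.  77. 150.]
scene 0.68 [232. 251.] 447 [215 240] [241 269] [39. 36. 34.]
scene 0.66 [222. 339.] 622 [201 314] [241 356] [ 74. 114.  60.]
scene 0.42 [243. 182.] 640 [227 168] [261 191] [184. 181. 175.]
wrist 0.7 [206. 258.] 9430 [ 70 227] [349 286] [73. 56. 41.]
```

Call:
play_rows(increments=[0, 0, 0.009, 0, 0, 0, 0, 0.005, 0, 0, 0, 0, 0, 0, 0])

```text
clock: 16.45
tool_pos: [529.8, 267.0, -11.8]
eef_rot: [0.206, -3.133, 0.001]
contact_force: [-0.5, 0.3, -3.9]
gripper_width: 19.8
grasp_force: 30.0
```

Call:
play_rows(increments=[0, 0, 0.0025, 0, 0, 0, 0, 0, 0, 0])

```text
clock: 16.62
tool_pos: [530.7, 267.3, -13.1]
eef_rot: [0.206, -3.134, 0.0]
contact_force: [-0.7, 0.3, -3.2]
gripper_width: 20.0
grasp_force: 30.0
```

Call:
play_rows(increments=[0, 0, 0.0025, 0, 0, 0, 0, 0, 0, 0])

```text
clock: 16.78
tool_pos: [530.9, 267.3, -14.9]
eef_rot: [0.206, -3.135, 0.0]
contact_force: [-0.4, -0.5, -3.9]
gripper_width: 19.7
grasp_force: 30.0
```

Call:
play_rows(increments=[0, 0, 0.0025, 0, 0, 0, 0, 0, 0, 0])

```text
clock: 16.95
tool_pos: [530.8, 267.3, -16.9]
eef_rot: [0.206, -3.135, 0.0]
contact_force: [-0.1, 0.9, -3.1]
gripper_width: 19.5
grasp_force: 30.0
```

Call:
play_rows(increments=[0, 0, 0.0015, 0, 0, 0, 0, 0, 0, 0])

```text
clock: 17.12
tool_pos: [530.9, 267.4, -18.0]
eef_rot: [0.206, -3.135, 0.0]
contact_force: [-1.0, -0.7, -3.3]
gripper_width: 19.5
grasp_force: 30.0
```

Call:
play_rows(increments=[0, 0, 0.0015, 0, 0, 0, 0, 0, 0, 0])

```text
clock: 17.28
tool_pos: [531.1, 267.5, -18.6]
eef_rot: [-0.206, 3.134, 0.0]
contact_force: [-0.9, 0.1, -1.6]
gripper_width: 19.7
grasp_force: 30.0
```

Call:
play_rows(increments=[0, 0, 0.0015, 0, 0, 0, 0, 0, 0, 0])

```text
clock: 17.45
tool_pos: [531.1, 267.5, -18.8]
eef_rot: [-0.207, 3.134, 0.0]
contact_force: [-2.8, -0.8, 6.5]
gripper_width: 19.7
grasp_force: 30.0
```

Call:
play_rows(increments=[0, 0, 0, 0, 1, 0, 0, 0, 0, 1, 0, 0, 0, 0, 1, 0, 0, 0, 0, 1, 0, 0, 0, 0, 1, 0, 0, 0, 0, 1, 0, 0, 0, 0, 1, 0, 0, 0, 0, 1, 0, 0, 0, 0, 1, 0, 0, 0, 0, 1, 0, 0, 0, 0, 1, 0, 0, 0, 0, 1])

```text
clock: 18.45
tool_pos: [531.0, 267.4, -20.2]
eef_rot: [-0.206, 3.135, -0.0]
contact_force: [-0.0, -1.2, -0.4]
gripper_width: 93.0
grasp_force: 0.0
```

Call:
play_rows(increments=[0, 0, -0.01, 0, 1, 0, 0, -0.03, 0, 1, 0, 0, -0.045, 0, 1, 0, 0, -0.05, 0, 1, 0, 0, -0.05, 0, 1, 0, 0, -0.05, 0, 1, 0, 0, -0.03, 0, 1, 0, 0, -0.01, 0, 1, 0, 0, 0, 0, 1, 0, 0, 0, 0, 1])

```text
clock: 19.28
tool_pos: [530.2, 267.1, 198.8]
eef_rot: [0.206, -3.133, 0.001]
contact_force: [-0.1, -0.4, -0.4]
gripper_width: 93.9
grasp_force: 0.0
```

```bash
python3 - <<'E'
from h import *
s=read_state();print(s["tool_pos"],s["contact_force"],s["joint_positions"])
for c in("side","scene","wrist"):
    im=vision.grab_frame(c)
    for d in spotter.masks_of(c,"mallet_grip"):
        r=np.argwhere(d["region"]); print(c,round(d["p"],2),np.round(d["point"]),len(r),r.min(0),r.max(0),im[d["region"]].mean(0).round())
E
```

```text
[530.19071938 267.12716322 198.83337582] [-0.05642221 -0.4387303  -0.39398063] [ 3.49568326e-01  2.90861213e-01  1.41067630e+00 -3.48560357e-05
  1.44146554e+00 -1.35266092e+00]
side 0.85 [139. 170.] 410 [134 162] [151 204] [ 54.  66. 112.]
side 0.84 [172. 182.] 355 [158 178] [191 191] [57. 89. 51.]
side 0.59 [191. 253.] 648 [179 219] [202 270] [62. 47. 35.]
side 0.57 [209. 179.] 743 [200 140] [224 195] [ 52.  61. 103.]
side 0.57 [250. 303.] 1622 [226 272] [273 328] [106. 102. 100.]
scene 0.79 [268. 407.] 646 [249 380] [289 424] [ 92. 100. 163.]
scene 0.62 [221. 341.] 613 [202 314] [242 357] [ 77. 117.  62.]
scene 0.58 [231. 256.] 605 [206 240] [246 279] [58. 47. 37.]
scene 0.56 [178. 294.] 543 [169 280] [196 324] [ 42.  70. 131.]
scene 0.32 [270. 287.] 308 [254 265] [289 309] [191. 187. 184.]
wrist 0.89 [ 13. 217.] 1522 [  0 195] [ 39 245] [46. 50. 74.]
wrist 0.74 [ 35. 414.] 5109 [ 10 318] [ 70 469] [51. 82. 48.]
wrist 0.69 [190. 256.] 2675 [105 240] [232 273] [66. 52. 39.]
```

The mallet stands released: its silhouettes match the original ones in both fixed cameras. Go over to the dish ear and turn.

Call:
play_rows(increments=[0.011, -0.0496, 0, 0, 1, 0.011, -0.0496, 0, 0, 1, 0.011, -0.0496, 0, 0, 1, 0.011, -0.0496, 0, 0, 1, 0.011, -0.0496, 0, 0, 1, 0.011, -0.0496, 0, 0, 1, 0.011, -0.0496, 0, 0, 1, 0.011, -0.0496, 0, 0, 1, 0.011, -0.0496, 0, 0, 1, 0.011, -0.0496, 0, 0, 1, 0.011, -0.0496, 0, 0, 1, 0.011, -0.0496, 0, 0, 1])

```text
clock: 20.58
tool_pos: [487.9, -220.3, 199.3]
eef_rot: [0.206, -3.134, -0.001]
contact_force: [0.9, 0.3, -0.0]
gripper_width: 93.7
grasp_force: 0.0
```

Call:
play_rows(increments=[0, 0, 0, 0.076, 1, 0, 0, 0, 0.076, 1, 0, 0, 0, 0.076, 1, 0, 0, 0, 0.076, 1, 0, 0, 0, 0.076, 1, 0, 0, 0, 0.076, 1, 0, 0, 0, 0.076, 1, 0, 0, 0, 0.076, 1, 0, 0, 0, 0.076, 1, 0, 0, 0, 0.076, 1, 0, 0, 0, 0.076, 1, 0, 0, 0, 0.076, 1])

```text
clock: 21.58
tool_pos: [488.4, -218.3, 199.0]
eef_rot: [-1.909, -2.493, 0.0]
contact_force: [-0.3, 0.3, 0.1]
gripper_width: 94.3
grasp_force: 0.0
```

Call:
play_rows(increments=[0, 0, 0, 0.076, 0.6, 0, 0, 0, 0.076, 0.6, 0, 0, 0, 0.076, 0.6, 0, 0, 0, 0.076, 0.6, 0, 0, 0, 0, 0.6, 0, 0, 0, 0, 0.6, 0, 0, 0, 0, 0.6])

```text
clock: 22.17
tool_pos: [488.5, -218.4, 199.4]
eef_rot: [-2.437, -1.982, 0.0]
contact_force: [-0.4, 0.3, 0.2]
gripper_width: 56.6
grasp_force: 0.0
```

```bash
python3 - <<'E'
from h import *
from scipy.spatial.transform import Rotation as R
s=read_state(); print(s["tool_pos"],R.from_rotvec(s["eef_rot"]).as_matrix().round(3),s["joint_positions"],s["gripper_width"])
Z=dict(ball_center=17,dish_ear=77,dish_lip=17,dish_middle=12,chute_mouth=64,pin_top=103)
for c in("wrist","side","scene"):
    im=vision.grab_frame(c); cv2.imwrite(f"pics/{c}_d.png",cv2.cvtColor(im,cv2.COLOR_RGB2BGR))
    for n,z in Z.items():
        for d in spotter.masks_of(c,n)[:2]: 
            r=np.argwhere(d["region"]); print(c,n,round(d["p"],2),np.round(d["point"],1),r.min(0),r.max(0),at_z(c,d["point"],z).round(1))
E
```

```text
[ 488.52670808 -218.4410525   199.41207831] [[ 0.204  0.979 -0.001]
 [ 0.979 -0.204  0.   ]
 [ 0.    -0.001 -1.   ]] [-5.50533678e-01  2.00196137e-01  1.53394833e+00  8.33522068e-06
  1.40809257e+00 -3.45211946e-01] 56.60468382516656
wrist ball_center 0.62 [178.4 314. ] [171 309] [185 323] [ 569.8 -241.8   17. ]
wrist ball_center 0.26 [103.2 478.8] [ 65 426] [136 511] [ 805.  -184.7   17. ]
wrist dish_ear 0.63 [170.2 312.7] [121 252] [219 360] [ 559.9 -217.4   77. ]
wrist dish_lip 0.97 [170.7 312.9] [121 253] [219 360] [ 570.  -230.5   17. ]
wrist dish_middle 0.87 [168.7 314.6] [121 252] [219 360] [ 573.8 -229.1   12. ]
wrist chute_mouth 0.73 [ 24.1 336. ] [  0 272] [ 64 388] [613.7 -61.5  64. ]
wrist chute_mouth 0.62 [ 35.  172.6] [  0 133] [ 83 216] [431.  -34.6  64. ]
wrist pin_top 0.55 [177.8 314.8] [170 309] [184 323] [ 556.7 -221.3  103. ]
side ball_center 0.55 [314.1 298.9] [310 294] [318 302] [ 572.6 -241.9   17. ]
side ball_center 0.36 [171.5 235.8] [172 230] [175 236] [511.6 424.6  17. ]
side dish_ear 0.61 [315.5 295.1] [289 259] [339 324] [ 548.3 -295.8   77. ]
side dish_lip 0.76 [314.6 293.6] [290 260] [338 324] [ 560.  -241.2   17. ]
side dish_lip 0.62 [259.5 365. ] [247 357] [283 388] [792.2 -88.6  17. ]
side chute_mouth 0.62 [250.9 302.3] [226 272] [272 328] [620.6 -77.   64. ]
side pin_top 0.59 [230.4 306.2] [226 301] [236 310] [637.8 -43.4 103. ]
scene dish_ear 0.79 [155.4 162.1] [134 144] [169 184] [ 602.6 -166.6   77. ]
scene dish_lip 0.58 [153.  164.6] [134 145] [170 185] [ 555.1 -238.4   17. ]
scene dish_middle 0.61 [154.7 164. ] [134 145] [169 185] [ 559.5 -237.    12. ]
scene chute_mouth 0.74 [189.1 180.1] [169 158] [210 197] [644.6   4.   64. ]
scene chute_mouth 0.31 [270.1 285.7] [254 265] [289 308] [604.2 462.7  64. ]
scene pin_top 0.56 [177.6 177.1] [173 171] [180 178] [640.9 -11.  103. ]
scene pin_top 0.26 [152.  166.1] [135 146] [168 184] [ 596.2 -144.5  103. ]
```

```bash
cat > fit.py <<'E'
from h import *
from scipy.optimize import minimize
im=cv2.imread("pics/side.png").max(2); m=np.zeros((384,512),np.uint8)
m[284:345,250:335]=(im[284:345,250:335]<75); 
n,l,st,_=cv2.connectedComponentsWithStats(m); k=1+st[1:,4].argmax(); m=(l==k).astype(np.uint8)
m=cv2.morphologyEx(m,cv2.MORPH_CLOSE,np.ones((7,7)))if 0 else m
c=cv2.findContours(m,cv2.RETR_EXTERNAL,cv2.CHAIN_APPROX_NONE)[0]; cv2.drawContours(m,c,-1,1,-1)
print("area",m.sum(),cv2.boundingRect(m))
S=8; M=cv2.resize(m*255,None,fx=S,fy=S,interpolation=cv2.INTER_LINEAR)[284*S:345*S,250*S:335*S]>127
V=vision.camera_model("side")
def box(x0,x1,y0,y1,z0,z1): return np.array([[x,y,z] for x in(x0,x1) for y in(y0,y1) for z in(z0,z1)],float)
a=np.linspace(0,2*np.pi,60)
parts=[np.vstack([np.c_[61*np.cos(a),61*np.sin(a),0*a+z] for z in(0,24)]),box(50,78,-19.5,19.5,9,17),box(50,78,-19.5,-16,9,24),box(50,78,16,19.5,9,24),box(-19,19,81,91,9,77),box(-10,10,55,85,9,19)]
def mask(p):
    x,y,t=p; R=np.array([[np.cos(t),-np.sin(t),0],[np.sin(t),np.cos(t),0],[0,0,1]]); o=np.zeros(M.shape,np.uint8)
    for q in parts:
        w=q@R.T+[x,y,0]; W=np.c_[w,np.ones(len(w))]@np.array(V["view"]).T
        u=np.c_[V["fx"]*W[:,0]/W[:,2]+V["cx"]+.5-250,V["fy"]*W[:,1]/W[:,2]+V["cy"]+.5-284]*S
        cv2.fillConvexPoly(o,cv2.convexHull(u.astype(np.int32)),1)
    return o>0
f=lambda p:1-(mask((p[0],p[1],p[2]/50))&M).sum()/(mask((p[0],p[1],p[2]/50))|M).sum()
for t in(72,78,84,90):
    r=minimize(f,[571,-240,np.radians(t)*50],method="Nelder-Mead",options=dict(initial_simplex=np.array([[571,-240,np.radians(t)*50],[577,-240,np.radians(t)*50],[571,-233,np.radians(t)*50],[571,-240,np.radians(t)*50+5]])))
    print(t,r.x[:2].round(1),np.degrees(r.x[2]/50).round(1),round(1-r.fun,3))
sd=lambda x,y:(215+y/4.4,215+x/4.4)
A,B=at_z("side",sd(249,120),64),at_z("side",sd(272,160),64); print("chute side corners",A,B)
sc=lambda x,y:(110+y/5,110+x/5)
A,B=at_z("scene",sc(403,293),64),at_z("scene",sc(442,317),64); print("chute scene corners",A,B)
E
python3 fit.py
```

```text
area 2098 (260, 289, 65, 49)
72 [ 572.3 -237.5] 80.1 0.92
78 [ 572.2 -237.9] 80.1 0.919
84 [ 572.1 -237.2] 80.3 0.92
90 [ 572.3 -237.1] 80.4 0.92
chute side corners [549.00156588 -28.61722616  64.        ] [555.24660773 -66.91503077  64.        ]
chute scene corners [559.13477008 -56.49225295  64.        ] [553.14818733 -18.90078691  64.        ]
```

Call:
play_rows(increments=[-0.0053, 0, 0.02, -0.02, 0.6, 0, 0, 0.04, 0, 0.6, 0, 0, 0.045, 0, 0.6, 0, 0, 0.045, 0, 0.6, 0, 0, 0.04, 0, 0.6, 0, 0, 0.025, 0, 0.6, 0, 0, 0.015, 0, 0.6, 0, 0, 0.01, 0, 0.6, 0, 0, 0.005, 0, 0.6, 0, 0, 0, 0, 0.6, 0, 0, 0, 0, 0.6])

```text
clock: 24.13
tool_pos: [488.5, -223.1, 4.5]
eef_rot: [2.407, 2.016, 0.001]
contact_force: [0.3, 0.1, 0.3]
gripper_width: 56.2
grasp_force: 0.0
```

```bash
python3 - <<'E'
from h import *
s=read_state(); print(s["tool_pos"],s["contact_force"])
im=vision.grab_frame("wrist")
for d in spotter.masks_of("wrist","ball_center")[:1]: print(d["p"],d["point"],at_z("wrist",d["point"],17))
im=vision.grab_frame("side"); cv2.imwrite("pics/side_e.png",cv2.cvtColor(im,cv2.COLOR_RGB2BGR))
print("ear center side",proj("side",[487,-224,77]),"tcp proj",proj("side",np.array(s["tool_pos"])+[0,0,33]))
E
```

```text
[ 488.51063079 -223.07108824    4.47483751] [0.29142422 0.09117249 0.34335026]
0.92 [222.8, 365.7] [ 572.1188678  -241.03365531   17.        ]
ear center side (np.float64(295.25710027563724), np.float64(261.5641622881454)) tcp proj (np.float64(306.8693893764911), np.float64(262.20620384057713))
```

Call:
play_rows(increments=[0, 0, 0, 0, 0.4, 0, 0, 0, 0, 0.35, 0, 0, 0, 0, 0.3, 0, 0, 0, 0, 0.27, 0, 0, 0, 0, 0.24, 0, 0, 0, 0, 0.21, 0, 0, 0, 0, 0.19, 0, 0, 0, 0, 0.17, 0, 0, 0, 0, 0.15, 0, 0, 0, 0, 0.13, 0, 0, 0, 0, 0.12, 0, 0, 0, 0, 0.11])

```text
clock: 25.28
tool_pos: [487.4, -222.6, 3.7]
eef_rot: [-2.408, -2.017, 0.001]
contact_force: [-0.6, -0.1, 1.6]
gripper_width: 10.7
grasp_force: 0.5
```

Call:
play_rows(increments=[0, 0, 0, 0, 0.1, 0, 0, 0, 0, 0.08, 0, 0, 0, 0, 0.04, 0, 0, 0, 0, 0, 0, 0, 0, 0, 0, 0, 0, 0, 0, 0, 0, 0, 0, 0, 0, 0, 0, 0, 0, 0])

```text
clock: 25.95
tool_pos: [487.7, -222.6, 3.7]
eef_rot: [-2.408, -2.017, 0.0]
contact_force: [-0.6, -0.7, -0.2]
gripper_width: 9.8
grasp_force: 30.0
```

Call:
play_rows(increments=[0, 0, -0.001, 0, 0, 0, 0, -0.002, 0, 0, 0, 0, -0.003, 0, 0, 0, 0, -0.004, 0, 0, 0, 0, -0.005, 0, 0, 0, 0, -0.006, 0, 0, 0, 0, -0.006, 0, 0, 0, 0, -0.006, 0, 0, 0, 0, -0.005, 0, 0, 0, 0, -0.004, 0, 0, 0, 0, -0.002, 0, 0, 0, 0, 0, 0, 0])

```text
clock: 26.95
tool_pos: [488.1, -222.8, 39.5]
eef_rot: [2.408, 2.017, 0.001]
contact_force: [-0.4, -0.4, -2.5]
gripper_width: 9.8
grasp_force: 30.0
```

```bash
python3 - <<'E'
from h import *
s=read_state(); print(s["tool_pos"],s["contact_force"],s["wrist_torque"])
for c in("wrist","side","scene"):
    vision.grab_frame(c)
    for d in spotter.masks_of(c,"ball_center")[:1]: print(c,d["p"],d["point"],at_z(c,d["point"],17+35))
E
```

```text
[ 488.10496901 -222.82877524   39.49639781] [-0.44315241 -0.36289721 -2.45752025] [0.05490024 0.15602751 0.0064004 ]
wrist 0.6 [221.2, 370.4] [ 574.38815304 -239.27606432   52.        ]
side 0.41 [303.5, 300.4] [ 574.81161157 -241.64737309   52.        ]
```

Dish lifted and the ball still central. Raise further while turning clockwise by 71° in place, then translate.

Call:
play_rows(increments=[0, 0, -0.002, 0.005, 0, 0, 0, -0.004, 0.01, 0, 0, 0, -0.006, 0.015, 0, 0, 0, -0.007, 0.02, 0, 0, 0, -0.008, 0.025, 0, 0, 0, -0.008, 0.025, 0, 0, 0, -0.008, 0.025, 0, 0, 0, -0.008, 0.025, 0, 0, 0, -0.007, 0.025, 0, 0, 0, -0.005, 0.025, 0, 0, 0, -0.003, 0.025, 0, 0, 0, -0.0015, 0.025, 0])

```text
clock: 28.25
tool_pos: [488.2, -222.9, 94.0]
eef_rot: [2.757, 1.504, 0.001]
contact_force: [-0.2, -0.1, -1.9]
gripper_width: 9.9
grasp_force: 30.0
```

Call:
play_rows(increments=[0, 0, 0, 0.025, 0, 0, 0, 0, 0.025, 0, 0, 0, 0, 0.025, 0, 0, 0, 0, 0.025, 0, 0, 0, 0, 0.025, 0, 0, 0, 0, 0.025, 0, 0, 0, 0, 0.025, 0, 0, 0, 0, 0.025, 0, 0, 0, 0, 0.025, 0, 0, 0, 0, 0.025, 0, 0, 0, 0, 0.025, 0, 0, 0, 0, 0.025, 0])

```text
clock: 29.25
tool_pos: [488.0, -222.6, 93.5]
eef_rot: [3.033, 0.818, 0.001]
contact_force: [-0.2, 0.9, -2.8]
gripper_width: 9.7
grasp_force: 30.0
```

Call:
play_rows(increments=[0, 0, 0, 0.025, 0, 0, 0, 0, 0.025, 0, 0, 0, 0, 0.025, 0, 0, 0, 0, 0.025, 0, 0, 0, 0, 0.025, 0, 0, 0, 0, 0.025, 0, 0, 0, 0, 0.025, 0, 0, 0, 0, 0.024, 0, 0, 0, 0, 0.018, 0, 0, 0, 0, 0.013, 0, 0, 0, 0, 0.008, 0, 0, 0, 0, 0, 0])

```text
clock: 30.25
tool_pos: [488.0, -222.7, 93.3]
eef_rot: [3.132, 0.245, 0.001]
contact_force: [-0.5, -0.2, -2.7]
gripper_width: 10.3
grasp_force: 30.0
```

```bash
python3 - <<'E'
from h import *
from scipy.spatial.transform import Rotation as R
s=read_state(); T=R.from_rotvec(s["eef_rot"]).as_matrix();t=np.array(s["tool_pos"]); print(t,T.round(3))
print("shift tool axes share",(T.T@(np.array([462,30,t[2]])-t)/800).round(4))
for c in("wrist","side","scene"):
    vision.grab_frame(c)
    for n,z in(("ball_center",17),("dish_middle",12)):
        for d in spotter.masks_of(c,n)[:1]: print(c,n,d["p"],d["point"],at_z(c,d["point"],z+t[2]-3.7))
E
```

```text
[ 487.95235391 -222.67076671   93.2500246 ] [[ 0.988  0.155  0.001]
 [ 0.155 -0.988 -0.   ]
 [ 0.001  0.    -1.   ]]
shift tool axes share [ 1.70e-02 -3.17e-01 -1.00e-04]
wrist ball_center 0.92 [221.8, 368.8] [ 500.21866765 -307.76430387  106.5500246 ]
wrist dish_middle 0.55 [208.4, 374.0] [ 510.08673362 -311.31152444  101.5500246 ]
side ball_center 0.64 [313.9, 275.6] [ 501.83203202 -309.54075836  106.5500246 ]
side dish_middle 0.87 [309.6, 272.4] [ 498.44213228 -292.27691207  101.5500246 ]
scene dish_middle 0.87 [122.5, 163.6] [ 507.05239447 -298.27922666  101.5500246 ]
```

Call:
play_rows(increments=[0, -0.001, 0, 0, 0, 0.0002, -0.003, 0, 0, 0, 0.0003, -0.005, 0, 0, 0, 0.0004, -0.007, 0, 0, 0, 0.0005, -0.009, 0, 0, 0, 0.0005, -0.01, 0, 0, 0, 0.0005, -0.01, 0, 0, 0, 0.0005, -0.01, 0, 0, 0, 0.0005, -0.01, 0, 0, 0, 0.0005, -0.01, 0, 0, 0, 0.0005, -0.01, 0, 0, 0, 0.0005, -0.01, 0, 0, 0])

```text
clock: 31.7
tool_pos: [479.8, -146.1, 93.0]
eef_rot: [3.132, 0.246, 0.0]
contact_force: [0.3, -0.2, -2.5]
gripper_width: 9.3
grasp_force: 30.0
```

Call:
play_rows(increments=[0.0005, -0.01, 0, 0, 0, 0.0005, -0.01, 0, 0, 0, 0.0005, -0.01, 0, 0, 0, 0.0005, -0.01, 0, 0, 0, 0.0005, -0.01, 0, 0, 0, 0.0005, -0.01, 0, 0, 0, 0.0005, -0.01, 0, 0, 0, 0.0005, -0.01, 0, 0, 0, 0.0005, -0.01, 0, 0, 0, 0.0005, -0.01, 0, 0, 0, 0.0005, -0.01, 0, 0, 0, 0.0005, -0.01, 0, 0, 0])

```text
clock: 32.7
tool_pos: [469.5, -50.6, 93.0]
eef_rot: [3.132, 0.246, 0.0]
contact_force: [0.1, -1.2, -1.8]
gripper_width: 9.7
grasp_force: 30.0
```

Call:
play_rows(increments=[0.0005, -0.01, 0, 0, 0, 0.0005, -0.01, 0, 0, 0, 0.0005, -0.01, 0, 0, 0, 0.0005, -0.01, 0, 0, 0, 0.0005, -0.01, 0, 0, 0, 0.0005, -0.01, 0, 0, 0, 0.0005, -0.01, 0, 0, 0, 0.0005, -0.009, 0, 0, 0, 0.0005, -0.007, 0, 0, 0, 0.0005, -0.005, 0, 0, 0, 0.0003, -0.003, 0, 0, 0, 0.0001, -0.001, 0, 0, 0])

```text
clock: 33.7
tool_pos: [462.0, 24.7, 93.0]
eef_rot: [3.132, 0.246, 0.0]
contact_force: [-0.9, 0.2, -1.6]
gripper_width: 9.7
grasp_force: 30.0
```

Call:
play_rows(increments=[0, 0, 0, 0, 0, 0, 0, 0, 0, 0, 0, 0, 0, 0, 0, 0, 0, 0, 0, 0, 0, 0, 0, 0, 0, 0, 0, 0, 0, 0])

```text
clock: 34.2
tool_pos: [462.0, 24.2, 93.0]
eef_rot: [3.132, 0.245, 0.0]
contact_force: [-0.0, 0.3, -2.3]
gripper_width: 9.7
grasp_force: 30.0
```

```bash
python3 - <<'E'
from h import *
from scipy.spatial.transform import Rotation as R
s=read_state(); T=R.from_rotvec(s["eef_rot"]).as_matrix();t=np.array(s["tool_pos"]); print(t,T.round(3)[:,0],s["contact_force"])
u=t[2]-3.7
e=t+86*T[:,1]; print("exp dish middle",e[:2],"exp lip",e[:2]+78*T[:2,0])
rays={}
for c in("wrist","side","scene"):
    im=vision.grab_frame(c); cv2.imwrite(f"pics/{c}_f.png",cv2.cvtColor(im,cv2.COLOR_RGB2BGR))
    for n,z in(("ball_center",17),("dish_middle",12),("mallet_grip",34)):
        for d in spotter.masks_of(c,n)[:4]:
            r=np.argwhere(d["region"]); print(c,n,round(d["p"],2),np.round(d["point"],1),r.min(0),r.max(0),at_z(c,d["point"],z+u*(n[0]!='m')).round(1))
            if n[0]=='b': rays.setdefault(c,ray(c,d["point"]))
if "side" in rays:
    for c in("scene","wrist"):
        if c in rays: print(c,tri(rays["side"],rays[c]))
E
```

```text
[462.03284568  24.18717644  92.98982646] [0.988 0.156 0.   ] [-0.03207826  0.30403254 -2.25639011]
exp dish middle [475.42109781 -60.76430779] exp lip [552.4701178  -48.62147387]
wrist ball_center 0.77 [221.4 366.8] [208 354] [235 384] [474.4 -59.3 106.3]
wrist dish_middle 0.69 [204.3 372.3] [114 247] [283 456] [487.2 -62.3 101.3]
wrist mallet_grip 0.91 [276.1  76.9] [250  50] [350 120] [342.1 204.3  34. ]
wrist mallet_grip 0.67 [83.3 16.3] [0 0] [189  51] [533.7 259.5  34. ]
side dish_middle 0.6 [238.4 240.5] [204 222] [260 277] [464.7 -42.9 101.3]
side mallet_grip 0.8 [210.6 181.3] [201 140] [224 195] [316.3 201.5  34. ]
side mallet_grip 0.71 [139.6 171.3] [133 162] [151 205] [295.6 676.6  34. ]
side mallet_grip 0.59 [170.6 185.3] [158 178] [192 192] [338.5 434.8  34. ]
scene dish_middle 0.69 [150.  210.5] [137 191] [163 231] [471.2 -54.6 101.3]
scene dish_middle 0.15 [232.5 256.4] [207 240] [245 279] [597.2 330.5 101.3]
scene mallet_grip 0.83 [220.2 337.2] [201 313] [242 357] [330.4 418.5  34. ]
scene mallet_grip 0.79 [264.9 407.3] [249 380] [289 425] [307.4 665.6  34. ]
scene mallet_grip 0.77 [233.3 253.8] [206 240] [246 279] [567.5 286.5  34. ]
scene mallet_grip 0.63 [177.6 294.3] [169 280] [195 324] [293.3 188.9  34. ]
```

Call:
play_rows(increments=[0, -0.001, 0, 0, 0, 0, -0.002, 0, 0, 0, 0, -0.002, 0, 0, 0, 0, -0.001, 0, 0, 0, 0, 0, 0, 0, 0, 0, 0, 0, 0, 0, 0, 0, 0, 0, 0, 0, 0, 0, 0, 0, 0, 0, 0, 0, 0, 0, 0, 0, 0, 0, 0, 0, 0, 0, 0, 0, 0, 0, 0, 0])

```text
clock: 35.8
tool_pos: [461.2, 29.0, 93.0]
eef_rot: [3.132, 0.246, 0.0]
contact_force: [0.1, -0.0, -2.4]
gripper_width: 10.0
grasp_force: 30.0
```

Call:
play_rows(increments=[0, 0, 0, 0, 0, 0, 0, 0, 0, 0, 0, 0, 0, 0, 0, 0, 0, 0, 0, 0, 0, 0, 0, 0, 0, 0, 0, 0, 0, 0, 0, 0, 0, 0, 0, 0, 0, 0, 0, 0, 0, 0, 0, 0, 0, 0, 0, 0, 0, 0, 0, 0, 0, 0, 0, 0, 0, 0, 0, 0])

```text
clock: 36.8
tool_pos: [461.3, 29.1, 93.0]
eef_rot: [-3.132, -0.246, -0.0]
contact_force: [-0.5, -0.4, -3.0]
gripper_width: 9.8
grasp_force: 30.0
```

```bash
python3 - <<'E'
from h import *
from scipy.spatial.transform import Rotation as R
for k in range(3):
    s=read_state(); T=R.from_rotvec(s["eef_rot"]).as_matrix();t=np.array(s["tool_pos"]); e=t+86*T[:,1]
    vision.grab_frame("wrist"); d=spotter.spot_in("wrist","ball_center")[0]
    print(s["clock"],t.round(1),"mid",e[:2].round(1),"lip",(e+78*T[:,0])[:2].round(1),"ball",d["p"],at_z("wrist",d["point"],106).round(1))
E
```

```text
36.8 [461.3  29.1  93. ] mid [474.7 -55.8] lip [551.7 -43.7] ball 0.77 [472.7 -54.3 106. ]
36.9 [461.2  29.1  93. ] mid [474.7 -55.8] lip [551.7 -43.7] ball 0.94 [474.8 -55.5 106. ]
37.0 [461.3  29.1  93. ] mid [474.7 -55.8] lip [551.7 -43.7] ball 0.81 [473.  -57.2 106. ]
```

The ball is at rest in the middle and the lip is over the chute's open end.

```bash
python3 -c "
from station import ticket; print(ticket.sign_off())"
```

```text
the job is handed in; nothing more can be done
None
```

The job is handed in (result not shown): pin pressed to its stop with the mallet, mallet stood back and released, and the dish held level, ball in the middle, with its lip about 42 mm above the chute's open end.

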